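# Set up the target frame for a lens test

### The arm

A 7-joint arm with a two-finger parallel gripper is mounted at the origin on the work surface. World frame = base frame: x ahead of the robot, y to its left, z up, the work surface at z = 0. Lengths are in m, angles in rad, forces in N, time in s.
With the tool pointing down it reaches from about 0.4 to 0.85 m from the base axis. Payload 10.4 kg.
Tool frame: the origin (TCP) lies at the very end of the fingers, on their centre line; the grasp point (between the pads) lies 19 mm behind it; x points along the fingers, z is the direction in which the jaws open and shut, and the axes are right-handed (so a half turn about x gives the same grasp; the last joint's range is limited). The gripper opens to 85 mm and grips with 20 to 120 N. Pads are 22 mm wide; open, the fingers measure 114 mm over their backs; the gripper's body (76 mm by 85 mm) begins 54 mm behind the grasp point. The pads swing forward as they close: fully open they stand 13 mm farther back than shut.
Start: joints at [-1.23, 0.332, -0.065, 1.46, 0.022, 1.35, -0.088], TCP at [0.222, 0.584, 0.231] pointing down, gripper open.
Joint ranges: [-2.6, 2.6], [-0.5, 2.12], [-1.47, 1.34], [0.16, 2.42], [-1.27, 4.41], [0.06, 2.06], [-2.6, 2.6]. Speed limits (rad/s): [2.22, 2.22, 2.79, 2.79, 3.14, 3.14, 3.14].

### API

Orientations are given as a unit quaternion [x, y, z, w].
In Python, from workcell import telemetry, viewer, manip, spot_in, mark_of gives the robot as it stands. The module is installed in compiled form; this text tells all that it offers.
- The arm moves only by the shell command python3 -m crank 'ROWS' [FORCE]. ROWS is JSON, a list of rows, each a list of 3 entries, a list of its own where there are three numbers: the closure, from 0 (fully open) to 1 (shut), then the shift along the world's x, y, z in cm, then the turn, a rotation vector about the world's x, y, z in rad. A call has 1 to 12 rows; each row shifts and turns the commanded pose from where the row before left it; what a row does not reach is not made up. A row lasts 1/12 s, in which the tool goes at most 41.7 mm and 7.16 degrees, less where a joint would pass 70% of its speed; a pose out of reach is approached as far as the arm can. A call with a gripper value outside its range is refused whole. The fingers move at their own pace and stop on an object; FORCE is the grip in N (left out, the last holds). Time passes only in rows, so rows that do not move let the fingers close. It gives the time, the measured TCP pose, the force and the opening at its end, in the units of the state.
- telemetry.get_obs(): the state, without advancing time (a new reading comes with each control period).
- viewer.camera(name): name is "scene" or "top"; returns a dict with "frame" (400x640x3 uint8, red, green, blue), "intrinsics" (3x3 intrinsics, pixels), "cam_to_world" (4x4, takes a point from camera to world coordinates). Camera axes: x right, y up, looking along -z (the intrinsics and any distortion apply to the point x, -y, -z); pixel columns grow to the right and rows downward; lengths in m; the calibration is good to about 2 mm. A picture is of the moment at which its call begins. There is no depth.
- manip.hand_in(): hands the job in, once; it reports no verdict.
Trained networks look in a picture, given as the dict that the camera call returned (one of the last four; its "shot" number tells which), for a name from the list of things; names that differ only in an ending like _2 or _b are one class to them, and where a whole thing is asked for, a point or a joint stands for the part that bears it (a point fixed in the world has none). Each returns a list of dicts, best first, with "conf" (0 to 1); they miss things now and then, are a little off and sometimes report something else, mostly with a low value. They report only what shows in the picture. A call takes as long as a camera call. They do not tell look-alikes from the thing itself.
- spot_in(thing, picture): "location" ([x, y, z] in m, in the coordinates of the camera as it stood for that picture, good to about 4 mm: the middle of the surface that is visible of it).
- mark_of(thing, picture): "location" ([x, y, z] in m, in the coordinates of the camera as it stood for that picture, good to about 4 mm: a listed point, or the origin of a listed thing).
The state is a dict: "clock": time; "joint_pos": joint angles; "joint_velocities": joint speeds; "tau": joint torques, N m; "position": TCP position; "ee_rot": TCP orientation; "ft_force": force on the tool from outside, world axes, zero at the start; "torque": the same for the moment, N m; "grip_width": opening from 0.0 (shut) to 1.0 (fully open).
Only numpy, scipy, OpenCV 4.12 (cv2) and the standard library are available. Lean on these libraries where they do the work, as an engineer would, in place of code of your own. Each camera call takes 0.05 s, during which the arm holds its last target. There are 200 camera calls.

### The job

Set up for an exposure: turn the lens turret one click clockwise (seen from above), so that the next lens faces the target frame, then flip the frame's kickstand all the way down over its centre. Then take the frame, raise it upright (not leaning on the kickstand) and keep holding it there: it tips over if let go, so the program finishes while the gripper still holds the frame upright. Leave the other things on the bench where they are.

Things in the scene. Friction and masses are not known exactly. Their poses are not given: they have to be found in the camera images.
- turret (a joint): Lens turret on a pedestal: black drum 76 mm across on a vertical axis, six stubby lens barrels sticking out level (the longest to 80 mm from the axis). rad; 0 at the start, grows clockwise seen from above. Clicks every 60 degrees (1.047 rad) and pulls itself into the nearest detent when let go (up to 0.07 N m). The lens in use is the one pointing at the frame
- turret_grip (a point): Centre of the upright grip bar on top of the turret, on its axis, 148 mm above the bench. The bar is 14 mm thick (x of this point), 60 mm long (y of this point) and 38 mm tall; its top is 166 mm above the bench and the turret's hub 128 mm. It turns with the turret
- frame (a joint): Target frame: open aluminium frame 130 mm wide, 160 tall, 14 thick, with a white target disc (68 mm), hinged along its foot to a fixed black plate. rad; 0 upright, positive leans towards the turret (stop at 0.36, where it rests at the start), negative away. Swings freely, about 0.8 kg, top-heavy: falls either way when let go; on the lowered kickstand it rests at about -0.15
- frame_hinge (a point): Middle of the frame's hinge line, 30 mm above the bench, fixed to the base plate. The hinge line is the x axis of this point; y points towards the turret, z up. The base plate is 12 mm thick and reaches 100 mm to either side, 80 mm towards the turret and 140 mm away from it
- frame_top (a point): Centre of the frame's top rail, 150 mm from the hinge line. The rail is 130 mm long (x of this point), 14 mm thick (y) and 20 mm tall (z); the opening under it is clear for 26 mm below the rail's underside. It moves with the frame
- kick (a joint): Kickstand: flat steel leg (0.12 kg) with a round foot bar, on the frame's +x side (x of point frame_hinge). rad; at 0 it points up along the frame. Starts at its stop -0.30, leaning past the frame's top towards the turret; grows as the foot swings up and over, away from the turret, down to its stop at 2.30. Swings freely, falls by its own weight to either side of the vertical (0.5 N starts it)
- kick_pivot (a point): Pivot of the kickstand on the frame's side, 85 mm up the frame from the hinge line and 68 mm to the +x side of its middle. Its axis is parallel to the hinge line. The foot bar's centre line is 125 mm from it
- kick_foot (a point): Middle of the free part of the kickstand's foot bar: a round bar 12 mm thick, parallel to the hinge line, that sticks out sideways 20 mm to either side of this point; the leg (6 mm) is 30 mm from this point, towards the frame
- lens_cap: Bystander: black lens cap, 40 mm across, 12 mm high, lying flat; origin at the centre of its underside
- jar: Bystander: amber jar, 44 mm across, 55 mm high; origin at the centre of its underside
- brush: Bystander: brush 170 mm long, lying
- driver: Bystander: screwdriver 160 mm long, lying
- post: Bystander: steel post 58 mm high on a foot 36 mm across; origin at the centre of its underside
Things that resemble listed ones, but are neither listed nor needed, are in the scene too. Leave any red look-alike of the part that bears turret alone.

How it is judged:
On the way, in this order (a step that is already met when the one before it is completed fails the run):
1. the turret rests in the next detent, one click clockwise (value of joint turret between 0.92 and 1.17 rad and velocity of joint turret below 0.1 rad/s), for 0.3 s.
2. the kickstand is down at its stop (value of joint kick above 2.2 rad), for 0.2 s.
At the end, for the whole second after the job is handed in: Turret in the detent one click (60 deg) clockwise of its start, within 7 deg; kickstand down at its stop (2.2 rad or more); frame upright within 0.07 rad (4 deg) and still, off the kickstand's rest, touched by the fingers with more than 1 N; bystanders within 25 mm (value of joint turret between 0.92 and 1.17 rad and value of joint kick above 2.2 rad and value of joint frame between -0.07 and 0.07 rad and velocity of joint frame between -0.1 and 0.1 rad/s and contact force between the fingers and frame above 1 N); the arm keeps its last pose, push and grip.
It fails at once if a bystander is pushed more than 25 mm from its place (distance of any of lens_cap, jar, brush, driver, post from where it was at the start of the episode above 0.025 m).
It also fails if it takes over 64 s, if anything falls off the work surface, if the arm or the gripper's body presses on something with over 40 N, if the wrist force passes 120 N, or if a joint passes its speed limit or range.

## Working session

There is one attempt and no reset: what is moved stays moved. The work goes in short steps, Python scripts to look and compute and a shell command to move; the robot and the scene stay as the last step left them, time stands still between calls to the robot, and variables do not carry over. Pictures are saved under pics/ and viewed, about 8 in all and at most 12, crops included, and the job is handed in when it is done.

```bash
mkdir -p pics
cat > h.py <<'E'
import numpy as np, cv2
from workcell import telemetry, viewer, manip, spot_in, mark_of
def w(p,l): return (np.array(p["cam_to_world"])@np.r_[l,1])[:3]
def marks(names,cams=("scene","top"),save=None,fn=mark_of):
    for c in cams:
        p=viewer.camera(c)
        if save: cv2.imwrite(f"pics/{save}_{c}.png",p["frame"][:,:,::-1])
        for n in names:
            for d in fn(n,p)[:3]: print(c,n,round(d["conf"],2),np.round(w(p,d["location"]),4))
def proj(p,X):
    M=np.linalg.inv(np.array(p["cam_to_world"])); q=M[:3,:3]@X+M[:3,3]; q=q*[1,-1,-1]
    u=np.array(p["intrinsics"])@q; return u[:2]/u[2]
E
python3 - <<'E'
from h import *
marks("turret_grip frame_hinge frame_top kick_pivot kick_foot lens_cap jar brush driver post".split(),save="a")
o=telemetry.get_obs(); print({k:np.round(v,3) for k,v in o.items()})
E
```

```text
scene turret_grip 0.92 [0.5066 0.1497 0.1477]
scene turret_grip 0.71 [0.3026 0.3404 0.1488]
scene turret_grip 0.6 [ 0.317  -0.1652  0.1483]
scene frame_hinge 0.68 [ 0.5578 -0.1059  0.0315]
scene frame_hinge 0.24 [ 5.419e-01 -3.014e-01 -5.000e-04]
scene frame_top 0.7 [ 0.5525 -0.0504  0.1733]
scene kick_pivot 0.79 [ 0.6211 -0.0699  0.108 ]
scene kick_pivot 0.49 [ 0.6145  0.2183 -0.0013]
scene kick_foot 0.66 [0.6462 0.0117 0.2101]
scene kick_foot 0.62 [ 0.6154  0.2196 -0.0011]
scene lens_cap 0.64 [ 0.5244  0.0373 -0.0021]
scene jar 0.83 [ 6.359e-01  1.047e-01 -5.000e-04]
scene jar 0.61 [0.6426 0.0159 0.2111]
scene brush 0.56 [ 0.5045  0.2811 -0.0041]
scene driver 0.9 [ 0.5427 -0.3041 -0.0009]
scene post 0.53 [ 6.155e-01  2.164e-01 -5.000e-04]
top turret_grip 0.79 [ 0.3226 -0.1615  0.1444]
top turret_grip 0.75 [0.3062 0.3463 0.149 ]
top turret_grip 0.55 [ 0.5281  0.0346 -0.0007]
top frame_hinge 0.65 [0.6514 0.0168 0.2107]
top frame_hinge 0.62 [ 0.562  -0.0995  0.0323]
top frame_top 0.77 [ 0.555  -0.0469  0.1715]
top kick_pivot 0.84 [ 0.6226 -0.061   0.1143]
top kick_foot 0.75 [0.6492 0.018  0.208 ]
top lens_cap 0.59 [ 0.5247  0.0369 -0.0025]
top lens_cap 0.36 [ 0.5538 -0.0444  0.1702]
top jar 0.83 [0.6386 0.1071 0.0038]
top brush 0.97 [0.5042 0.2821 0.0051]
top driver 0.79 [ 0.5416 -0.2967  0.003 ]
top post 0.65 [ 0.6102  0.2228 -0.    ]
{'clock': np.float64(1.1), 'joint_pos': array([-1.23 ,  0.332, -0.065,  1.46 ,  0.022,  1.35 , -0.089]), 'joint_velocities': array([ 0.003,  0.   ,  0.001,  0.   , -0.001, -0.001, -0.001]), 'tau': array([-0.0000e+00, -6.2524e+01,  4.9000e-02, -3.9183e+01,  1.6000e-02,
        2.0000e-03,  0.0000e+00]), 'position': array([0.222, 0.584, 0.231]), 'ee_rot': array([-0.401,  0.582,  0.401,  0.582]), 'ft_force': array([ 0.427, -0.158, -0.03 ]), 'torque': array([-0.043,  0.01 , -0.002]), 'grip_width': np.float64(1.0)}
```

View pictures.

View pics/a_scene.png

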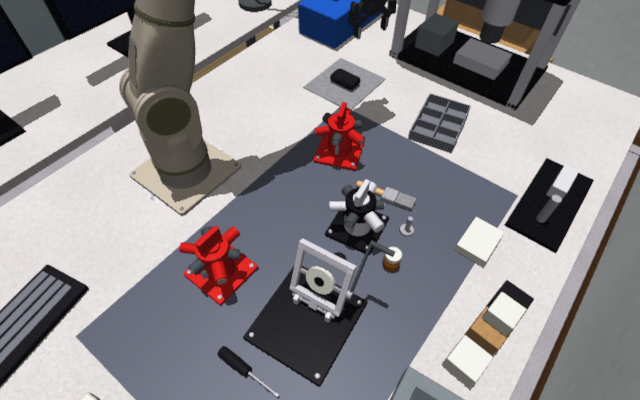

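View pics/a_top.png

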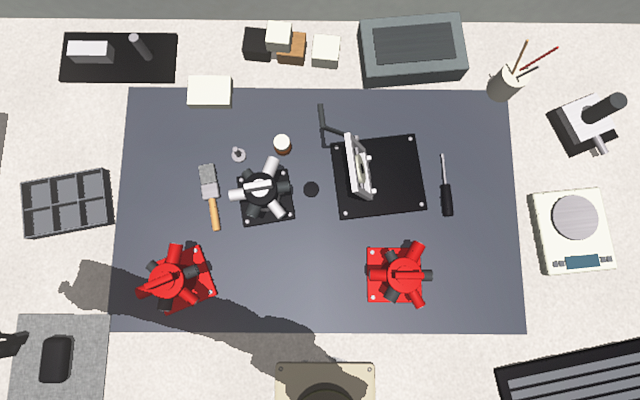

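Run:
```python
from h import *
from scipy.spatial.transform import Rotation as R
p=viewer.camera("top"); f=p["frame"]
# rectify top plane z=.166, 0.5mm/px, region x .44-.58, y .08-.22 ; up=+x left=+y
g=np.array([[.58,.22],[.58,.08],[.44,.08],[.44,.22]])
src=np.float32([proj(p,np.r_[a,.166]) for a in g]); dst=np.float32([[0,0],[560,0],[560,560],[0,560]])
im=cv2.warpPerspective(f,cv2.getPerspectiveTransform(src,dst),(560,560),flags=cv2.INTER_CUBIC)
cv2.imwrite("pics/b.png",im[:,:,::-1])
g=cv2.cvtColor(im,cv2.COLOR_RGB2GRAY); n,l,s,c=cv2.connectedComponentsWithStats((g>215).astype(np.uint8))
for i in range(1,n):
    if s[i,4]>400:
        ys,xs=np.where(l==i); r=cv2.minAreaRect(np.c_[xs,ys].astype(np.float32)); print(s[i,4],[.58-r[0][1]/4000,.22-r[0][0]/4000],np.array(r[1])/4,r[2])
o=telemetry.get_obs(); print(R.from_quat(o["ee_rot"]).as_matrix().round(3))
```

```text
9444 [0.5479108619689941, 0.12377078247070313] [17.73397636 37.92741394] 21.250505447387695
11852 [0.5080658569335937, 0.1507101516723633] [17.05992889 58.40635681] 79.99201965332031
5247 [0.4862429275512695, 0.14300492095947265] [13.17117882 34.32304764] 79.89496612548828
8010 [0.48413629913330075, 0.19372480964660643] [17.33701897 32.61587143] 81.08507537841797
7453 [0.45324482727050774, 0.10921292877197265] [35.45991135 15.05285263] 52.9434700012207
[[ 0.    -0.935  0.356]
 [ 0.     0.356  0.935]
 [-1.     0.     0.   ]]
```

View pics/b.png

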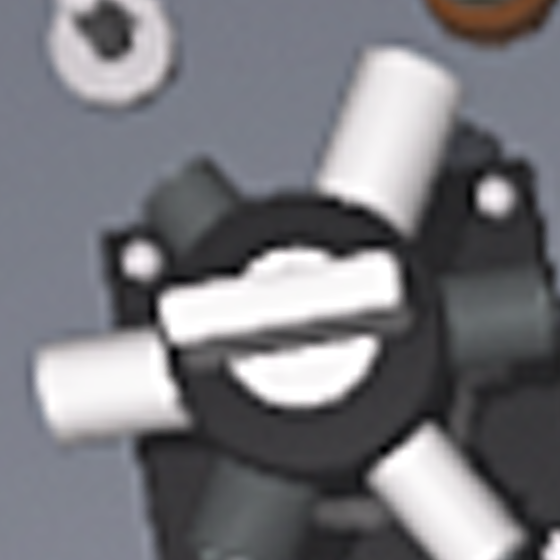

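```bash
python3 -m crank '[[0.3,[2.2,-3.3,0],[0,0,-0.087]],[0.3,[2.2,-3.3,0],[0,0,-0.087]],[0.3,[2.2,-3.3,0],[0,0,-0.087]],[0.3,[2.2,-3.3,0],[0,0,-0.087]],[0.3,[2.2,-3.3,0],[0,0,-0.087]],[0.3,[2.2,-3.3,0],[0,0,-0.087]],[0.3,[2.2,-3.3,0],[0,0,-0.087]],[0.3,[2.2,-3.3,0],[0,0,-0.087]],[0.3,[2.2,-3.3,0],[0,0,-0.087]],[0.3,[2.2,-3.3,0],[0,0,-0.087]],[0.3,[2.1,-3.8,0],[0,0,-0.087]],[0.3,[2.1,-3.8,0],[0,0,-0.087]]]' 40
```

```text
clock: 2.15
position: [0.4834, 0.1794, 0.2317]
ee_rot: [-0.056, 0.705, 0.056, 0.705]
ft_force: [1.2, 1.3, 0.2]
grip_width: 0.703
```

```bash
python3 -m crank '[[0.3,[2.36,-2.94,0],[0,0,0]],[0.3,[0,0,-3],[0,0,0]],[0.3,[0,0,-3],[0,0,0]],[0.3,[0,0,-2.4],[0,0,0]],[0.3,[0,0,-1],[0,0,0]],[1,[0,0,0],[0,0,0]],[1,[0,0,0],[0,0,0]],[1,[0,0,0],[0,0,0]],[1,[0,0,0],[0,0,0]],[1,[0,0,0],[0,0,0]],[1,[0,0,0],[0,0,0]],[1,[0,0,0],[0,0,0]]]' 40
```

```text
clock: 3.15
position: [0.5042, 0.152, 0.139]
ee_rot: [-0.057, 0.706, 0.058, 0.703]
ft_force: [-17.5, -3.0, 14.9]
grip_width: 0.153
```

```bash
python3 -m crank '[[1,[-0.3,0,0.3],[0,0,0]],[1,[0,0,0],[0,0,0]]]' 40; python3 -m crank '[[1,[0,0,0],[0,0,-0.09]],[1,[0,0,0],[0,0,-0.09]],[1,[0,0,0],[0,0,-0.09]],[1,[0,0,0],[0,0,-0.09]],[1,[0,0,0],[0,0,-0.09]],[1,[0,0,0],[0,0,-0.09]],[1,[0,0,0],[0,0,-0.09]],[1,[0,0,0],[0,0,-0.09]],[1,[0,0,0],[0,0,-0.09]],[1,[0,0,0],[0,0,-0.09]],[1,[0,0,0],[0,0,-0.09]],[1,[0,0,0],[0,0,-0.057]]]';python3 -m crank '[[1,[0,0,0],[0,0,0]],[1,[0,0,0],[0,0,0]],[1,[0,0,0],[0,0,0]]]'
```

```text
clock: 3.32
position: [0.504, 0.152, 0.1396]
ee_rot: [-0.058, 0.704, 0.058, 0.706]
ft_force: [13.5, 3.8, -28.1]
grip_width: 0.155
clock: 4.32
position: [0.5068, 0.151, 0.1397]
ee_rot: [0.305, 0.636, -0.304, 0.641]
ft_force: [30.4, 1.6, -38.8]
grip_width: 0.155
clock: 4.57
position: [0.5067, 0.151, 0.1397]
ee_rot: [0.304, 0.636, -0.302, 0.642]
ft_force: [28.8, 1.2, -38.7]
grip_width: 0.152
```

```bash
python3 -m crank '[[1,[0.2,0,-0.1],[0,0,0]],[1,[0,0,0],[0,0,0]],[0.4,[0,0,0],[0,0,0]],[0.4,[0,0,0],[0,0,0]],[0.4,[0,0,0],[0,0,0]],[0.4,[0,0,0],[0,0,0]],[0.4,[0,0,1],[0,0,0]],[0.4,[0,0,3],[0,0,0]],[0.4,[0,0,4],[0,0,0]],[0.4,[0,0,4],[0,0,0]],[0.4,[0,0,2],[0,0,0]]]'
python3 - <<'E'
from h import *
p=viewer.camera("scene");q=viewer.camera("top")
cv2.imwrite("pics/c.png",np.hstack([p["frame"][100:350,150:480],q["frame"][80:330,180:480]])[:,:,::-1])
E
```

```text
clock: 5.48
position: [0.5064, 0.1519, 0.2852]
ee_rot: [0.304, 0.638, -0.301, 0.64]
ft_force: [0.1, 0.5, -0.3]
grip_width: 0.595
```

View pics/c.png

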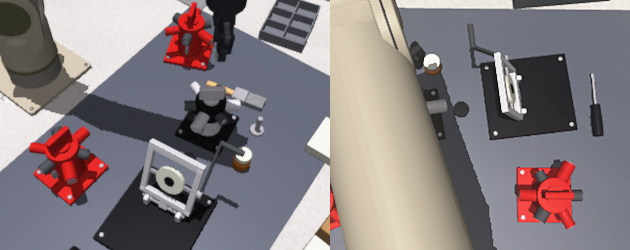

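```bash
python3 -m crank '[[0.4,[2.45,-2.28,0],[0,0,-0.1]],[0.4,[2.45,-2.28,0],[0,0,-0.1]],[0.4,[2.45,-2.28,0],[0,0,-0.1]],[0.4,[2.45,-2.28,0],[0,0,-0.1]],[0.4,[2.45,-2.28,0],[0,0,-0.1]],[0.4,[2.45,-2.28,0],[0,0,-0.1]],[0.4,[0,0,0],[0,0,0]],[0.4,[0,0,0],[0,0,0]]]'
python3 - <<'E'
from h import *
marks(["turret_grip","kick_foot","frame_top","kick_pivot"],save="d")
E
```

```text
clock: 6.25
position: [0.6525, 0.0131, 0.2784]
ee_rot: [0.478, 0.521, -0.48, 0.521]
ft_force: [-0.4, 1.0, 0.2]
grip_width: 0.601
scene turret_grip 0.71 [0.3043 0.3364 0.1482]
scene turret_grip 0.68 [0.5071 0.1474 0.1466]
scene turret_grip 0.63 [ 0.3175 -0.1644  0.1511]
scene kick_foot 0.86 [0.6467 0.0112 0.2096]
scene frame_top 0.58 [ 0.5511 -0.0511  0.1724]
scene kick_pivot 0.59 [ 0.6206 -0.0679  0.1066]
top turret_grip 0.86 [ 0.3213 -0.164   0.1464]
top turret_grip 0.64 [0.307  0.3463 0.1504]
top turret_grip 0.56 [0.5053 0.1491 0.1473]
top frame_top 0.88 [ 0.5519 -0.0489  0.173 ]
```

Run:
```python
import cv2,numpy as np
a=cv2.imread("pics/d_scene.png")[100:350,150:480];b=cv2.imread("pics/d_top.png")[80:330,180:480]
cv2.imwrite("pics/d.png",np.hstack([a,b]))
```

```text
(no output)
```

View pics/d.png

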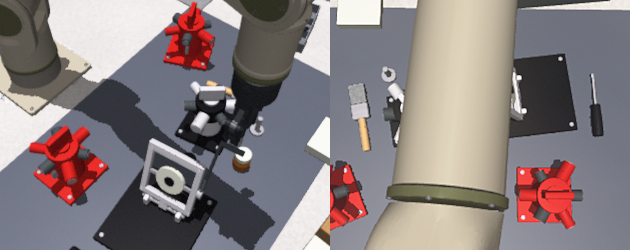

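Run:
```python
from h import *
p=viewer.camera("scene"); f=p["frame"].copy()
c0=proj(p,np.array([.507,.15,.15])).astype(int); u,v=c0
s=6; im=cv2.resize(f[v-45:v+45,u-55:u+55],None,fx=s,fy=s,interpolation=cv2.INTER_CUBIC)
for a,col in ((np.deg2rad(99.5),(255,0,0)),(np.deg2rad(39.5),(0,255,0))):
    d=np.array([np.cos(a),np.sin(a),0])*.03
    q=[tuple(((proj(p,np.array([.507,.15,.166])+k*d)-[u-55,v-45])*s).astype(int).tolist()) for k in(-1,1)]
    cv2.line(im,*q,col,1)
cv2.imwrite("pics/e.png",im[:,:,::-1])
```

```text
(no output)
```

View pics/e.png

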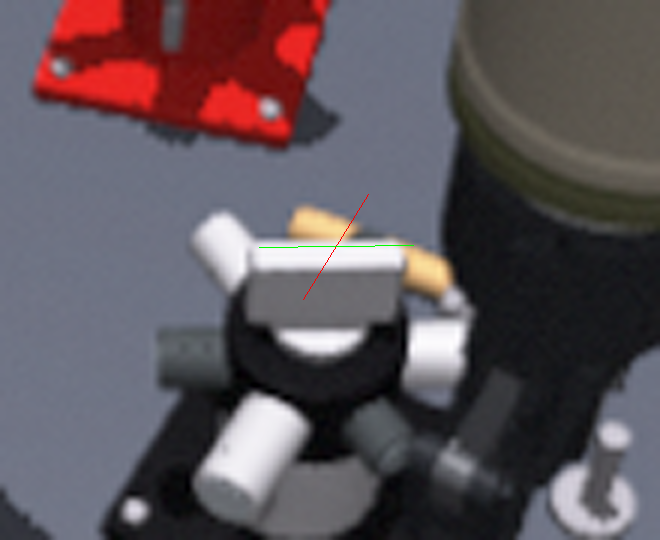

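```bash
python3 -m crank '[[0.4,[0,0,-3],[0,0,0]],[0.4,[0,0,-3],[0,0,0]],[0.4,[0,0,-2.8],[0,0,0]],[0.4,[0,0,0],[0,0,0]],[0.4,[0.15,-1.4,0.8],[0,0,0]],[0.4,[0.15,-1.4,0.8],[0,0,0]],[0.4,[0.16,-1.5,0.4],[0,0,0]],[0.4,[0.16,-1.5,0.4],[0,0,0]],[0.4,[0.16,-1.55,0],[0,0,0]],[0.4,[0.16,-1.55,0],[0,0,0]]]'
python3 - <<'E'
from h import *
marks(["kick_foot","frame_top"],cams=["scene"],save="f")
E
```

```text
clock: 7.63
position: [0.6623, -0.077, 0.2175]
ee_rot: [0.479, 0.52, -0.478, 0.522]
ft_force: [0.3, -0.2, 0.3]
grip_width: 0.602
scene kick_foot 0.6 [ 0.6571 -0.0603  0.237 ]
scene frame_top 0.69 [ 0.5518 -0.0507  0.1719]
```

```bash
python3 -m crank '[[0.4,[0.16,-1.5,-0.2],[0,0,0]],[0.4,[0.16,-1.5,-0.3],[0,0,0]],[0.4,[0.14,-1.4,-0.7],[0,0,0]],[0.4,[0.14,-1.4,-0.7],[0,0,0]],[0.4,[0.12,-1.15,-1],[0,0,0]],[0.4,[0.12,-1.15,-1],[0,0,0]]]'
python3 - <<'E'
from h import *
marks(["kick_foot","frame_top"],cams=["scene"],save="g")
E
```

```text
clock: 8.28
position: [0.6701, -0.156, 0.1753]
ee_rot: [0.478, 0.521, -0.478, 0.521]
ft_force: [-0.5, 0.3, 0.1]
grip_width: 0.598
scene kick_foot 0.53 [ 0.6726 -0.1813  0.0681]
scene frame_top 0.63 [ 0.5515 -0.0538  0.1717]
```

```bash
python3 -m crank '[[0.4,[0,0,3.6],[0,0,0]],[0.4,[0,0,3.5],[0,0,0]],[0.4,[-2.02,2.24,0],[-0.06,-0.005,0]],[0.4,[-2.02,2.24,0],[-0.06,-0.005,0]],[0.4,[-2.02,2.24,0],[-0.06,-0.005,0]],[0.4,[-2.02,2.24,0],[-0.06,-0.005,0]],[0.4,[-2.02,2.24,0],[-0.06,-0.005,0]],[0.4,[-2.02,2.24,0],[-0.06,-0.005,0]],[0.4,[0,0,0],[0,0,0]],[0.4,[0,0,0],[0,0,0]]]'
python3 - <<'E'
from h import *
from scipy.spatial.transform import Rotation as R
marks(["kick_foot","frame_top","frame_hinge"],save="i")
o=telemetry.get_obs();print(o["position"],R.from_quat(o["ee_rot"]).as_matrix().round(3))
a=cv2.imread("pics/i_scene.png")[180:380,220:420];cv2.imwrite("pics/i.png",cv2.resize(a,None,fx=3,fy=3,interpolation=cv2.INTER_CUBIC))
E
```

```text
clock: 9.27
position: [0.5485, -0.0159, 0.2474]
ee_rot: [0.383, 0.421, -0.553, 0.608]
ft_force: [1.2, -1.3, 0.3]
grip_width: 0.602
scene kick_foot 0.67 [ 0.6677 -0.1776  0.0662]
scene frame_top 0.56 [ 0.552  -0.0522  0.1715]
scene frame_hinge 0.58 [ 0.5576 -0.1092  0.0311]
scene frame_hinge 0.19 [5.297e-01 3.630e-02 4.000e-04]
top kick_foot 0.71 [ 0.6725 -0.1736  0.0644]
top frame_top 0.7 [ 0.5529 -0.0474  0.1709]
top frame_hinge 0.59 [ 0.5598 -0.1004  0.0324]
[ 0.54903846 -0.02168763  0.2474102 ] [[ 0.029  0.996  0.079]
 [-0.353  0.084 -0.932]
 [-0.935 -0.001  0.354]]
```

View pics/i.png

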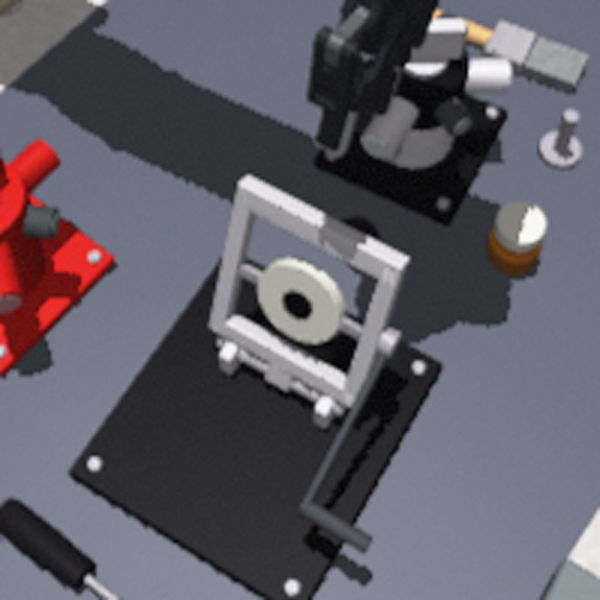

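```bash
python3 -m crank '[[0.4,[0.07,-0.71,-1.89],[0,0,0]],[0.4,[0.07,-0.71,-1.89],[0,0,0]],[0.4,[0.07,-0.71,-1.89],[0,0,0]],[0.4,[0.07,-0.71,-1.89],[0,0,0]],[0.4,[0.07,-0.71,-1.89],[0,0,0]],[0.4,[0,0,0],[0,0,0]],[1,[0,0,0],[0,0,0]],[1,[0,0,0],[0,0,0]],[1,[0,0,0],[0,0,0]],[1,[0,0,0],[0,0,0]],[1,[0,0,0],[0,0,0]],[1,[0,0,0],[0,0,0]]]' 40
```

```text
clock: 10.67
position: [0.5533, -0.0563, 0.1544]
ee_rot: [0.384, 0.419, -0.556, 0.607]
ft_force: [-0.8, -1.3, 7.1]
grip_width: 0.159
```

```bash
python3 -m crank '[[1,[0.03,-0.37,0.13],[0.03,0.0027,0]],[1,[0.03,-0.37,0.13],[0.03,0.0027,0]],[1,[0.03,-0.38,0.11],[0.03,0.0027,0]],[1,[0.03,-0.38,0.11],[0.03,0.0027,0]],[1,[0.03,-0.39,0.08],[0.03,0.0027,0]],[1,[0.03,-0.39,0.08],[0.03,0.0027,0]],[1,[0.03,-0.39,0.06],[0.03,0.0027,0]],[1,[0.03,-0.39,0.06],[0.03,0.0027,0]],[1,[0.03,-0.39,0.04],[0.03,0.0027,0]],[1,[0.03,-0.39,0.03],[0.03,0.0027,0]],[1,[0.03,-0.39,0.01],[0.03,0.0027,0]],[1,[0.03,-0.39,0.01],[0.03,0.0027,0]]]'; python3 -m crank '[[1,[0,0,0],[0,0,0]],[1,[0,0,0],[0,0,0]],[1,[0,0,0],[0,0,0]],[1,[0,0,0],[0,0,0]]]'
python3 - <<'E'
from h import *
from scipy.spatial.transform import Rotation as R
marks(["kick_foot","frame_top","frame_hinge","kick_pivot","turret_grip","jar","lens_cap","post","brush","driver"],save="j")
o=telemetry.get_obs();print(o["position"],R.from_quat(o["ee_rot"]).as_matrix().round(3),o["ft_force"])
a=cv2.imread("pics/j_scene.png")[180:380,220:420];cv2.imwrite("pics/j.png",cv2.resize(a,None,fx=3,fy=3,interpolation=cv2.INTER_CUBIC))
E
```

```text
clock: 11.67
position: [0.5593, -0.1019, 0.163]
ee_rot: [0.478, 0.521, -0.476, 0.523]
ft_force: [16.1, -0.9, -7.6]
grip_width: 0.158
clock: 12.0
position: [0.5593, -0.1017, 0.163]
ee_rot: [0.478, 0.52, -0.476, 0.524]
ft_force: [14.4, 0.1, -5.0]
grip_width: 0.158
scene kick_foot 0.94 [ 0.6733 -0.1857  0.0344]
scene kick_foot 0.72 [0.6343 0.1054 0.0014]
scene kick_foot 0.63 [ 0.5402 -0.3029 -0.003 ]
scene frame_top 0.63 [ 0.5614 -0.1021  0.1816]
scene frame_hinge 0.81 [ 0.5597 -0.1097  0.0319]
scene kick_pivot 0.83 [ 0.6257 -0.0965  0.1148]
scene kick_pivot 0.38 [ 0.5606 -0.107   0.1805]
scene turret_grip 0.94 [0.508  0.1508 0.1465]
scene turret_grip 0.88 [ 0.3211 -0.1647  0.1501]
scene turret_grip 0.84 [0.3016 0.3363 0.1475]
scene jar 0.65 [0.6348 0.1062 0.0016]
scene post 0.74 [ 0.6143  0.2168 -0.0009]
scene brush 0.91 [ 0.5063  0.281  -0.004 ]
scene driver 0.71 [ 5.397e-01 -3.024e-01 -2.000e-04]
top kick_pivot 0.71 [0.6369 0.107  0.0028]
top turret_grip 0.95 [0.5055 0.1474 0.1499]
top turret_grip 0.71 [0.3086 0.346  0.149 ]
top turret_grip 0.47 [ 0.6395  0.1083 -0.0007]
top jar 0.81 [0.6354 0.1088 0.0036]
top lens_cap 0.74 [ 0.5288  0.0326 -0.0047]
top lens_cap 0.49 [ 0.5619 -0.1019  0.0341]
top lens_cap 0.34 [6.110e-01 2.212e-01 5.000e-04]
top post 0.52 [0.6132 0.2221 0.004 ]
top brush 0.91 [0.5037 0.2814 0.0036]
top brush 0.58 [ 0.5573 -0.0971  0.0355]
top driver 0.64 [ 0.5398 -0.2964  0.0027]
top driver 0.54 [0.505  0.1447 0.1488]
[ 0.55926184 -0.10164328  0.16298968] [[ 0.005  0.996  0.09 ]
 [-0.001  0.09  -0.996]
 [-1.     0.005  0.002]] [14.31375018 -1.15927927 -5.55331723]
```

View pics/j.png

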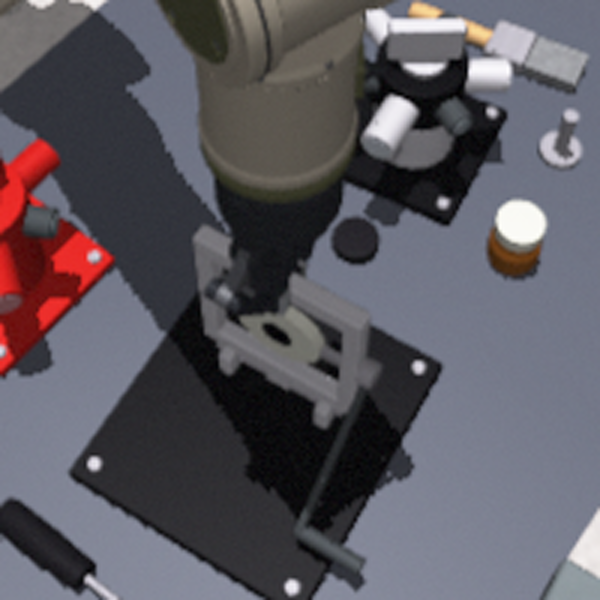

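```bash
python3 -c "
from h import *
print(manip.hand_in())"
```

```text
the job is handed in; nothing more can be done
None
```

The job is handed in, with all three steps done and the gripper still holding the frame upright. The arm's clock stood at about 13 s of the 64 s allowed.

- **Turret:** I turned it 60.3° clockwise by the measured tool angle and let go. The close-up taken before moving the kickstand shows the grip bar in the next detent, and it looked the same at the end.
- **Kickstand:** I guided it past vertical and it then dropped on its own to its stop. With the frame upright, the foot's height measured 0.034 m, against 0.032 m expected at 2.30 rad. That is clear of the base plate.
- **Frame:** It is gripped at 40 N on the middle of its top rail, with the opening matching the 14 mm rail. The tool is vertical to within about 0.005 rad. The rail measured 0.1816 m high and directly above the hinge, where 0.180 m means upright.
- **Bystanders:** The jar, post, brush and driver are where they were, to within a few millimetres. The lens cap was found only by the top camera, 6 mm off its first reading; I put that down to measurement error, since nothing came near it.

**Disagreements:**
- The networks gave some low-confidence false hits, such as a kickstand foot seen on the jar. I dismissed these against the pictures.
- At the end a sideways force of about 14 N remained along the rail. It lies along the hinge line, so it does not tip the frame.

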